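# Peel a catch tray off the nested pile and hold it under the sampling valve

## Task

The nested catch trays on the bench cling together at their corners: take just the top one, lifting one corner first while the opposite corner is still down so that the rest of the pile stays standing where it is, and carry it to the sampling valve. Finish while still holding it: level, open side up and still, close below the valve's outlet with the outlet over the middle of the tray, the tray touching nothing but the gripper. Leave the other things on the bench alone.

Things in the scene. Friction and masses are not known exactly. Their poses are not given: they have to be found in the camera images.
- tray: The top tray of the pile, the one to take: white formed plastic, 200 (x) x 160 (y) x 60 (z) mm, open at the top, about 50 g, corners cut off at 45 degrees (cut 42 mm long). Origin at the centre of its underside, z towards the open side, x along its length. Nested, its origin is 88 mm and its rim's top 148 mm above the bench. It looks like the trays below it. Inside depth 57 mm.
- tray_pile: The rest of the pile: four more of the same trays jammed into one loose block, about 0.2 kg, standing free on the bench on a 158 x 118 mm floor. Origin at the centre of its underside, x, y as the top tray's. Rims follow one another every 22 mm, the highest of this block 126 mm above the bench. Lifted level, or by a whole side at once, the top tray tends to bring this block along or tip it.
- pile_bead (a point): One of four snap beads inside the uppermost rim of tray_pile, at x +-58, y +-68 mm, 116 mm above the bench (this one +x, +y); they make the top tray cling. Each lets go as the tray there rises from about 4.5 to 9 mm, resisting with about 0.6 N. Lifting one corner frees them one after another: tilted 7 degrees (0.12 rad) about the far corner's shoulder, all but the far one are free.
- tray_corner0 (a point): Top middle of the tray's rim at its +x, +y cut corner: (81.5, 61.5, 60) mm in the tray's frame. All round the rim is upright, 10 mm thick, 18 mm tall, flat outside and in (34 mm of flat at a cut corner, square to the 45 degree direction): pinch it from above, one finger inside, one outside. A firm pinch is stiff: to lift a corner alone, tilt the gripper along with the tray.
- tray_corner1 (a point): The same at the corner towards -x, +y: (-81.5, 61.5, 60) mm. Below the rim, 38 mm above the tray's underside, is the shoulder that rests on the next tray's rim; below that the sides taper in by 10 degrees.
- tray_corner2 (a point): The same at the corner towards -x, -y: (-81.5, -61.5, 60) mm; opposite corner 0.
- tray_corner3 (a point): The same at the corner towards +x, -y: (81.5, -61.5, 60) mm; opposite corner 1.
- sample_point: The sampling point, fixed: a level 25 mm steel tube, axis 370 mm above the bench, coming from the vessel on the left (along this body's +y), turning down to a brass ball valve (36 mm across, 277 to 335 mm high, green lever along +y) and an 18 mm hose tail. A 24 mm post on a 90 mm foot stands 200 mm towards +y. Origin on the bench straight below the outlet. Free on the robot's and the right side.
- outlet (a point): The outlet: centre of the lower end of the hose tail, 249 mm above the bench, pointing straight down.
- jar: Bystander: a capped glass sample jar, 68 mm across, 95 mm tall. Origin at the centre of its underside.
- pipe_clamp: Bystander: a steel pipe clamp lying flat, ring 80 mm across, 18 mm tall. Origin at the centre of the ring's underside.
- spare_valve: Bystander: a loose brass ball valve, 60 mm long, green lever reaching 95 mm along its +x, 61 mm tall. Origin at the centre of its underside.
Mind the look-alikes: they are no part of the job. What is shaped like the tray but turquoise is not meant. What is shaped like the tray_pile but purple is not meant.

How it is judged (in metres and radians):
On the way, in this order (a step that is already met when the one before it is completed fails the run):
1. One corner of the top tray (not a whole side: it slopes along both length and width) is lifted 14 mm or more while the opposite corner is still down (under 7 mm above its nested height) (((z of tray_corner0 in the frame of tray_pile above 0.162 m and z of tray_corner2 in the frame of tray_pile below 0.155 m) or (z of tray_corner1 in the frame of tray_pile above 0.162 m and z of tray_corner3 in the frame of tray_pile below 0.155 m) or (z of tray_corner2 in the frame of tray_pile above 0.162 m and z of tray_corner0 in the frame of tray_pile below 0.155 m) or (z of tray_corner3 in the frame of tray_pile above 0.162 m and z of tray_corner1 in the frame of tray_pile below 0.155 m)) and (angle between tray's own x axis and vertical above 1.5908 rad or angle between tray's own x axis and vertical below 1.5508 rad) and (angle between tray's own y axis and vertical above 1.5908 rad or angle between tray's own y axis and vertical below 1.5508 rad)), for 0.1 s.
2. The top tray is clear of the pile, in the gripper (z of tray in the frame of tray_pile above 0.125 m and contact force between tray and the fingers above 1 N and contact force between tray and tray_pile below 0.2 N), for 0.1 s.
At the end, for the whole second after the job is handed in: The tray is in the gripper, off the pile and sampling point, still, level within 0.15 rad, over 40 mm up; the outlet is within 50 mm (tray x) and 40 mm (y) of its centre, 50 to 150 mm above its underside; the pile stands flat (4 mm, 0.03 rad) within 40 mm of its place (contact force between tray and the fingers above 1 N and contact force between tray and tray_pile below 0.2 N and contact force between tray and sample_point below 0.2 N and x of outlet in the frame of tray between -0.05 and 0.05 m and y of outlet in the frame of tray between -0.04 and 0.04 m and z of outlet in the frame of tray between 0.05 and 0.15 m and angle between tray's own z axis and vertical below 0.15 rad and linear speed of tray below 0.03 m/s and height (world z) of tray above 0.04 m and height (world z) of tray_pile below 0.004 m and angle between tray_pile's own z axis and vertical below 0.03 rad and distance of tray_pile from where it was at the start of the episode below 0.04 m); the arm keeps its last pose, push and grip.
It fails at once if The rest of the pile is lifted, tipped or shoved away (height (world z) of tray_pile above 0.008 m or angle between tray_pile's own z axis and vertical above 0.07 rad or distance of tray_pile from where it was at the start of the episode above 0.04 m).
It fails at once if A bystander is disturbed (distance of any of jar, pipe_clamp, spare_valve from where it was at the start of the episode above 0.03 m).
It also fails if it takes over 40 s, if anything falls off the work surface, if the arm or the gripper's body presses on something with over 40 N, if the wrist force passes 120 N, or if a joint passes its speed limit or range.

## Robot

A 6-joint arm with a two-finger parallel gripper is mounted at the origin on the work surface. World frame = base frame: x ahead of the robot, y to its left, z up, the work surface at z = 0. Lengths are in mm, angles in degrees, forces in N, time in s.
With the tool pointing down it reaches from about 350 to 850 mm from the base axis. Payload 8.1 kg.
Tool frame: the origin (TCP) lies on the centre line of the jaws, within the pads' length; the fingertips stand r.tip_extent ahead of it and the grasp point (between the pads) lies 8 mm behind it (r.tip_extent is the distance from the TCP to the fingertips, in mm); z points along the fingers, y is the direction in which the jaws open and shut (so a half turn about z gives the same grasp; the last joint's range is limited). The gripper opens to 85 mm and grips with 20 to 120 N. Pads are 22 mm wide; open, the fingers measure 114 mm over their backs; the gripper's body (76 mm by 85 mm) begins 54 mm behind the grasp point. The pads swing forward as they close: fully open they stand 13 mm farther back than shut.
Start: joints at [-80.982, 7.471, 85.268, -0, 87.261, -4.893], TCP at [144.273, -582.401, 242.292] pointing down, gripper open.
Joint ranges: [-169.43, 169.43], [-51.17, 129.36], [1.28, 143.12], [-76.62, 256.62], [0, 156.53], [-152.29, 152.29]. Speed limits (degrees/s): [136.94, 136.94, 159.86, 180, 180, 180].

## Interface

Orientations are given as [roll, pitch, yaw] about the fixed x, y, z axes, in that order (R = Rz(yaw) Ry(pitch) Rx(roll)).
In Python, from bench import sense, optics, hand_in, spotter, r gives the robot as it stands.
- The arm moves only by the tool apply_moves, never from a script. Its argument "series" is a list of rows, each a list of 3 entries, a list of its own where there are three numbers: the opening, from 0 (shut) to 1 (fully open), then the shift along the world's x, y, z in m, then the turn about the world's z in rad. In form: [[grip, [x, y, z], turn], ...]. A call has 1 to 5 rows; each row is the pose to reach, as a shift and turn from the pose measured when the call began; what a row does not reach only later rows make up. A row lasts 1/8 s, in which the tool goes at most 62.5 mm and 10.7 degrees, less where a joint would pass 70% of its speed; a pose out of reach is approached as far as the arm can. A call with a gripper value outside its range is refused whole. The fingers move at their own pace and stop on an object; "grip_force" is the grip in N (left out, the last holds). Time passes only in rows, so rows that repeat a pose let the fingers close. It gives the time, the measured TCP pose, the force and the opening at its end, in the units of the state.
- sense(): the state, without advancing time (a new reading comes with each control period).
- optics.snapshot(name): name is "scene" or "top" or "wrist"; returns a dict with "color" (400x640x3 uint8, blue, green, red), "intrinsics" (3x3 intrinsics, pixels), "distortion" ([k1, k2, p1, p2, k3] as OpenCV has them; the pictures are not rectified), "rvec" (rotation vector, rad) and "tvec" (3), from world to camera coordinates, as OpenCV has them. Camera axes: x right, y down, z forward; pixel columns grow to the right and rows downward; lengths in mm; the calibration is good to about 2 mm. A picture is of the moment at which its call begins. There is no depth.
- hand_in(): hands the job in, once; it reports no verdict.
Trained networks look in a picture, given as the dict that the camera call returned (one of the last four; its "shot" number tells which), for a name from the list of things; names that differ only in an ending like _2 or _b are one class to them, and where a whole thing is asked for, a point or a joint stands for the part that bears it (a point fixed in the world has none). Each returns a list of dicts, best first, with "p" (0 to 1); they miss things now and then, are a little off and sometimes report something else, mostly with a low value. They report only what shows in the picture. A call takes as long as a camera call. They do not tell look-alikes from the thing itself.
- spotter.search_frame(picture, query): "xyz" ([x, y, z] in mm, in the coordinates of the camera as it stood for that picture, good to about 4 mm: the middle of the surface that is visible of it).
- spotter.masks_of(picture, query): "mask" (400x640 bool, what is visible of it).
The state is a dict: "time": time; "joint_pos": joint angles; "qd": joint speeds; "joint_efforts": joint torques, N m; "tool_pos": TCP position; "tcp_rot": TCP orientation; "ft_force": force on the tool from outside, world axes, zero at the start; "wrist_torque": the same for the moment, N m; "finger_gap": finger opening in mm.
Only numpy, scipy, OpenCV 4.12 (cv2) and the standard library are available. Lean on these libraries where they do the work, as an engineer would, in place of code of your own. Each camera call takes 0.05 s, during which the arm holds its last target.

## Working session

There is one attempt and no reset: what is moved stays moved. The work goes in short steps, Python scripts to look and compute and a tool call to move; the robot and the scene stay as the last step left them, time stands still between calls to the robot, and variables do not carry over. Pictures are saved under pics/ and viewed, and the job is handed in when it is done.

Besides the shell and the picture viewer there is one more tool, called after "Request:" as name([rows], argument=value, ...), one row to a line, values as JSON. apply_moves: Moves the arm, as the interface text tells. Its arguments: {"type":"object","properties":{"series":{"type":"array"},"grip_force":{"type":"number"}},"required":["series"]}

```bash
ls -la; mkdir -p pics; cat > h.py <<'E'
import numpy as np,cv2
from bench import sense, optics, hand_in, spotter, r
def cam(p):
    R,_=cv2.Rodrigues(np.array(p['rvec'],float));return R,np.array(p['tvec'],float).ravel()
def toworld(p,x):
    R,t=cam(p);return R.T@(np.array(x)-t)
def px2z(p,uv,z):
    R,t=cam(p)
    q=cv2.undistortPoints(np.array(uv,float).reshape(-1,1,2),np.array(p['intrinsics']),np.array(p['distortion'])).reshape(-1,2)
    o=-R.T@t;out=[]
    for a in q:
        d=R.T@np.array([a[0],a[1],1]);out.append(o+d*(z-o[2])/d[2])
    return np.array(out)
def proj(p,X):
    return cv2.projectPoints(np.array(X,float).reshape(-1,1,3),np.array(p['rvec'],float),np.array(p['tvec'],float),np.array(p['intrinsics'],float),np.array(p['distortion'],float))[0].reshape(-1,2)
E
python3 - <<'E'
from h import *
print(sense()); print(r.tip_extent, [a for a in dir(r) if a[0]!='_'])
for n in ['top','scene']:
    p=optics.snapshot(n); cv2.imwrite(f'pics/{n}0.png',p['color'])
    for q in ['tray','tray_pile','sample_point','outlet','jar','pipe_clamp','spare_valve','tray_corner0','tray_corner1','tray_corner2','tray_corner3']:
        try: print(n,q,[(round(d['p'],2),toworld(p,d['xyz']).round(0).tolist()) for d in spotter.search_frame(p,q)[:5]])
        except Exception as e: print(q,e)
E
```

```text
total 12
drwxr-xr-x  3 agent agent 4096 Dec  7 13:43 .
drwxr-xr-x 23 root  root  4096 Dec  7 13:43 ..
drwxr-xr-x  2 agent agent 4096 Dec  7 13:43 pics
{'time': 0.0, 'joint_pos': array([-8.09824058e+01,  7.51401680e+00,  8.53310217e+01, -1.40063417e-03,
        8.72619571e+01, -4.89366764e+00]), 'qd': array([ 0.00384539,  0.06427522,  0.07795795,  0.02272151, -0.05746777,
       -0.1001381 ]), 'joint_efforts': array([-4.55940744e-04, -5.69403005e+01, -5.00555098e+01, -2.78490425e-04,
        1.46291495e-02,  3.65978778e-06]), 'tool_pos': array([ 144.17284819, -581.86075228,  241.23909833]), 'tcp_rot': array([-1.79893275e+02, -7.73364572e-03,  1.39113229e+01]), 'ft_force': array([-0.29341084,  0.2114058 , -0.3257957 ]), 'wrist_torque': array([-0.03471693,  0.00924414, -0.03705027]), 'finger_gap': 85.66045697348058}
11.0 ['PlanningError', 'tip_extent']
top tray [(0.75, [604.0, -278.0, 90.0]), (0.68, [355.0, -383.0, 4.0])]
top tray_pile [(0.73, [505.0, -221.0, 88.0]), (0.66, [772.0, 233.0, 68.0]), (0.41, [601.0, -276.0, 92.0])]
top sample_point [(0.79, [556.0, 996.0, -137.0])]
top outlet
[... 650 characters left out ...]
scene tray_pile [(0.94, [777.0, 227.0, 86.0]), (0.74, [681.0, -301.0, 80.0])]
scene sample_point [(0.81, [571.0, 991.0, 65.0])]
scene outlet [(0.71, [567.0, 991.0, 64.0]), (0.57, [683.0, -298.0, 86.0])]
scene jar [(0.75, [606.0, -477.0, 72.0])]
scene pipe_clamp [(0.63, [424.0, 54.0, 15.0]), (0.26, [681.0, -297.0, 79.0])]
scene spare_valve [(0.6, [813.0, 1.0, 29.0])]
scene tray_corner0 [(0.64, [322.0, -387.0, 28.0]), (0.62, [569.0, -271.0, 117.0])]
scene tray_corner1 [(0.64, [322.0, -387.0, 28.0]), (0.62, [569.0, -271.0, 117.0])]
scene tray_corner2 [(0.64, [322.0, -387.0, 28.0]), (0.62, [569.0, -271.0, 117.0])]
scene tray_corner3 [(0.64, [322.0, -387.0, 28.0]), (0.62, [569.0, -271.0, 117.0])]
```

View pics/top0.png

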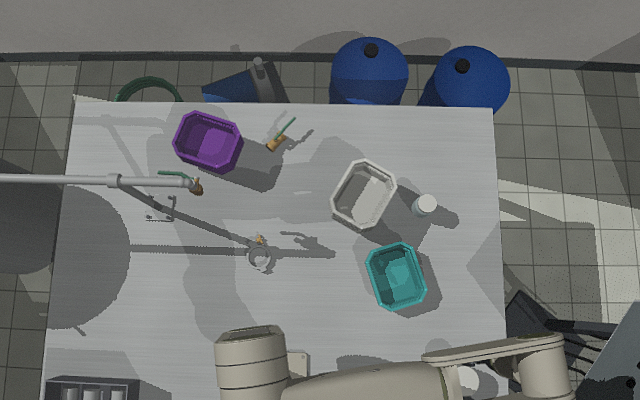

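View pics/scene0.png

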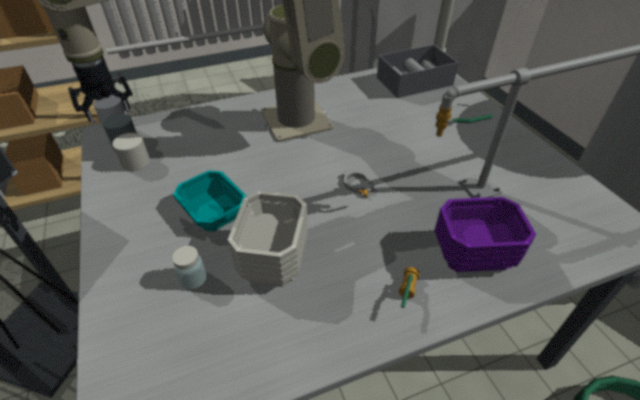

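```bash
python3 - <<'E'
from h import *
p=optics.snapshot('top');s=optics.snapshot('scene')
import pickle; pickle.dump((p,s),open('ps.pkl','wb'))
c=p['color'][145:245,315:445]; cv2.imwrite('pics/ct.png',cv2.resize(c,None,fx=6,fy=6,interpolation=cv2.INTER_CUBIC))
c=p['color'][150:215,90:220]; cv2.imwrite('pics/cv.png',cv2.resize(c,None,fx=6,fy=6,interpolation=cv2.INTER_CUBIC))
c=s['color'][180:300,215:325]; cv2.imwrite('pics/cs.png',cv2.resize(c,None,fx=5,fy=5,interpolation=cv2.INTER_CUBIC))
c=s['color'][40:220,420:540]; cv2.imwrite('pics/csv.png',cv2.resize(c,None,fx=3.3,fy=3.3,interpolation=cv2.INTER_CUBIC))
for q in (p,s):
    R,t=cam(q); print('campos',-R.T@t, q['intrinsics'][0])
E
```

```text
campos [ 276.11187326 -134.13511641 1544.60863164] [470.21852844   0.         314.96379313]
campos [1284.08513711 -408.92300855  894.89864144] [423.93210935   0.         312.7299017 ]
```

View pics/ct.png

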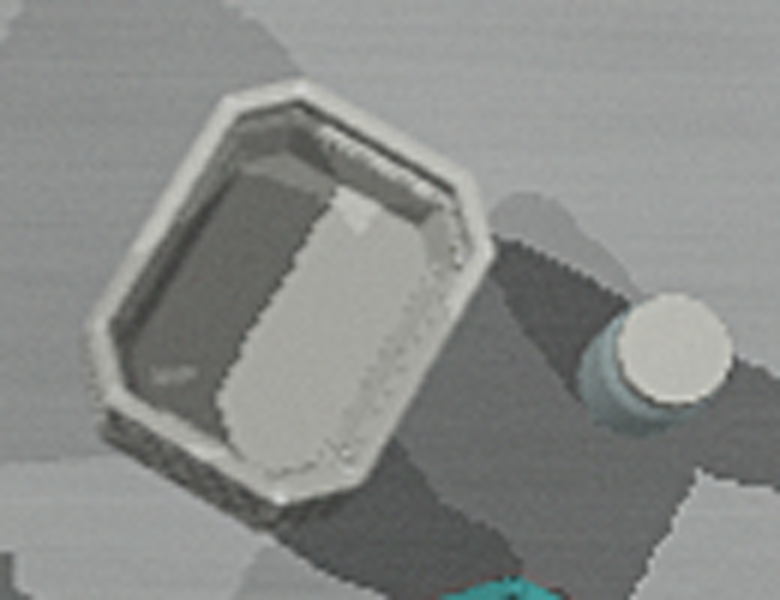

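View pics/cv.png

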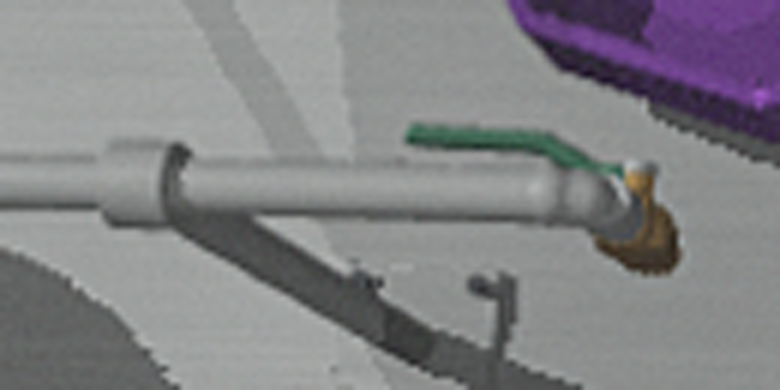

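View pics/cs.png

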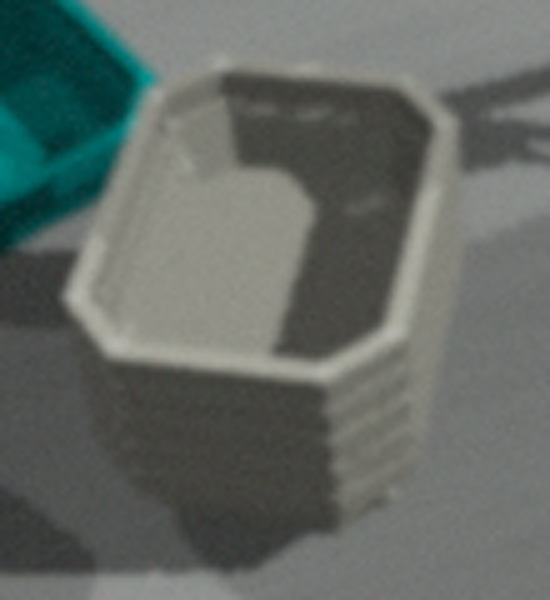

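View pics/csv.png

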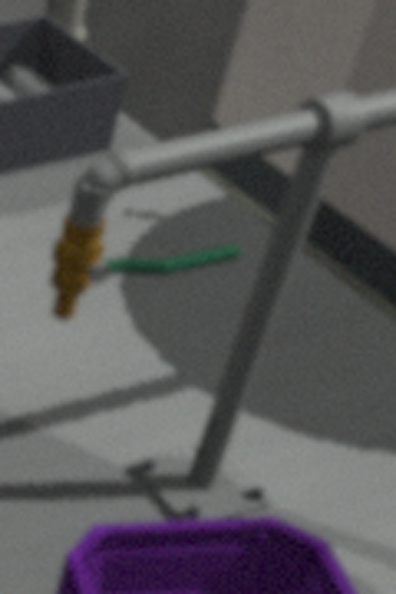

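```bash
cat > fit.py <<'E'
from h import *
from scipy.optimize import least_squares
a,b,c=100,80,29.7
OCT=np.array([[a,b-c],[a-c,b],[-a+c,b],[-a,b-c],[-a,-b+c],[-a+c,-b],[a-c,-b],[a,-b+c]])
def pose(q,z=148):
    R=np.array([[np.cos(q[2]),-np.sin(q[2])],[np.sin(q[2]),np.cos(q[2])]])
    return np.c_[OCT@R.T+q[:2],np.full(8,z)]
E
python3 - <<'E'
from fit import *
import pickle; p,s=pickle.load(open('ps.pkl','rb'))
T=np.array([(225,97),(302,80),(462,175),(495,245),(360,485),(275,505),(105,400),(88,325)])/6-.4+[315,145]
S=np.array([(222,62),(405,75),(457,118),(408,340),(325,380),(110,355),(65,295),(150,85)])/5-.4+[215,180]
from scipy.spatial import cKDTree
def res(q,use):
    o=[]
    for im,P in use:
        d=proj(im,pose(q)); D=np.linalg.norm(P[:,None]-d[None],axis=2); j=D.argmin(1); o.append((P-d[j]).ravel())
    return np.concatenate(o)
for use in ([(p,T)],[(s,S)],[(p,T),(s,S)]):
    best=min((least_squares(res,[600,-275,t],args=(use,),loss='soft_l1') for t in np.radians(np.arange(-90,90,15))),key=lambda r:r.cost)
    print(best.x[:2],np.degrees(best.x[2]),best.cost,np.abs(best.fun).max())
for i in (p,s):
    v=i['color'].copy()
    cv2.polylines(v,[np.round(proj(i,pose(best.x))*8).astype(int)],True,(0,0,255),1,cv2.LINE_AA,3)
    x,y=(315,145) if i is p else (215,180)
    cv2.imwrite('pics/f%d.png'%(i is p),cv2.resize(v[y:y+120,x:x+130],None,fx=5,fy=5))
for i,ii in enumerate([(81.5,61.5),(-81.5,61.5),(-81.5,-61.5),(81.5,-61.5)]):
    t=best.x[2];print(i,best.x[:2]+np.array([[np.cos(t),-np.sin(t)],[np.sin(t),np.cos(t)]])@ii)
# outlet
uvs=np.array((65,317))/3.3+[420,40]-.4
print('outlet scene',uvs,px2z(s,uvs,249))
for n in ['outlet','sample_point']:
  for m in spotter.masks_of(s,n)[:1] if 0 else []: pass
print('top tube tip', px2z(p,np.array((640,215))/6+[90,150],335), px2z(p,np.array((615,170))/6+[90,150],370),px2z(p,np.array([(570,163),(570,222),(200,160),(200,212)])/6+[90,150],370))
E
```

```text
[ 595.08685863 -270.42084047] -29.827694202960775 2.05313833836803 1.587510824511014
[ 594.47599098 -271.14737867] -30.150186231148762 2.4671343642247 1.6008941601941729
[ 594.77132659 -270.90501262] -30.0314374370605 4.770530340539736 1.8186564756267103
0 [ 696.10924613 -258.45005118]
1 [ 554.99184453 -176.87260965]
2 [ 493.43340706 -283.35997405]
3 [ 634.55080865 -364.93741558]
outlet scene [439.2969697  135.66060606] [[565.74893619 200.8536594  249.        ]]
top tube tip [[561.94515417 189.48540311 335.        ]] [[573.45954706 192.54464474 370.        ]] [[576.2367238  212.49712754 370.        ]
 [550.01608488 210.38825567 370.        ]
 [574.80452748 376.67064213 370.        ]
 [551.50288646 374.10601281 370.        ]]
```

Request:
apply_moves([
  [1,[0.06,0,0.03],0],
  [1,[0.12,0.01,0.06],0],
  [1,[0.18,0.03,0.09],0],
  [1,[0.24,0.05,0.1],0],
  [1,[0.24,0.05,0.1],0],
])

```text
time: 1.92
tool_pos: [387.9, -531.0, 343.6]
tcp_rot: [179.9, -0.1, 14.1]
ft_force: [0.1, -0.3, 0.8]
finger_gap: 85.6
```

Request:
apply_moves([
  [1,[0,0,0],0],
])

```text
time: 2.05
tool_pos: [388.7, -530.6, 343.4]
tcp_rot: [179.9, -0.1, 14.2]
ft_force: [-0.1, -0.6, -0.3]
finger_gap: 85.5
```

Request:
apply_moves([
  [1,[0,0,0],0],
])

```text
time: 2.17
tool_pos: [387.5, -531.0, 342.8]
tcp_rot: [180.0, -0.0, 14.2]
ft_force: [-1.1, 0.3, 0.2]
finger_gap: 85.3
```

Request:
apply_moves([
  [1,[0.057,0.02,0],0],
  [1,[0.114,0.04,0],0],
  [1,[0.171,0.06,0],0],
  [1,[0.228,0.08,0],0],
  [1,[0.285,0.1,0],0],
])

```text
time: 2.8
tool_pos: [672.3, -432.3, 342.5]
tcp_rot: [179.9, 0.0, 14.0]
ft_force: [1.8, -0.7, 1.4]
finger_gap: 85.7
```

Request:
apply_moves([
  [1,[0.05,-0.02,0],0],
  [1,[0.1,-0.04,0],0],
  [1,[0.15,-0.06,0],0],
  [1,[0.2,-0.08,0],0],
  [1,[0.25,-0.1,0],0],
])

```text
time: 3.42
tool_pos: [761.6, -449.6, 301.5]
tcp_rot: [177.4, -2.5, 14.0]
ft_force: [-0.4, -0.4, 0.5]
finger_gap: 85.2
```

```bash
python3 -c "
from h import *
s=sense();print(s['joint_pos'],s['tool_pos'],s['tcp_rot'])"
```

```text
[-33.92860654  64.04942721   1.28349997   0.14250216 111.0362378
  42.13997704] [ 761.60717046 -449.63454002  301.50740125] [177.39290949  -2.53134371  14.04439475]
```

Request:
apply_moves([
  [1,[-0.02,0.01,0],0.18],
  [1,[-0.04,0.02,0.01],0.36],
  [1,[-0.05,0.03,0.02],0.54],
  [1,[-0.05,0.03,0.03],0.72],
  [1,[-0.05,0.03,0.03],0.9],
])

```text
time: 4.05
tool_pos: [711.9, -420.3, 339.6]
tcp_rot: [176.8, -2.4, 65.3]
ft_force: [0.1, 0.2, -0.1]
finger_gap: 85.7
```

Request:
apply_moves([
  [1,[0,0,0],0.18],
  [1,[0,0,0],0.36],
  [1,[0,0,0],0.54],
  [1,[0,0,0],0.67],
  [1,[0,0,0],0.67],
])

```text
time: 4.68
tool_pos: [712.2, -421.0, 344.1]
tcp_rot: [176.5, -2.1, 103.7]
ft_force: [-0.9, -0.3, -0.4]
finger_gap: 85.6
```

```bash
cat >> h.py <<'E'
from scipy.spatial.transform import Rotation as Ro
def st():
    s=sense();R=Ro.from_euler('xyz',s['tcp_rot'],degrees=True).as_matrix();z=R[:,2]
    y=R[:,1]
    print('t',round(s['time'],2),'pos',s['tool_pos'].round(1),'rot',s['tcp_rot'].round(2),'J',s['joint_pos'].round(1),'F',s['ft_force'].round(2),'M',s['wrist_torque'].round(3),'gap',round(s['finger_gap'],1))
    print(' tipLean',round(np.degrees(np.hypot(z[0],z[1])),2),'bearing',round(np.degrees(np.arctan2(z[1],z[0])),1),'tool y bearing',round(np.degrees(np.arctan2(y[1],y[0])),1))
E
python3 -c "
from h import *
st()"
```

```text
t 4.67 pos [ 712.2 -421.   344.1] rot [176.53  -2.12 103.67] J [-35.9  49.5  19.7   4.3 110.1 -48. ] F [-0.88 -0.25 -0.37] M [-0.019 -0.019  0.045] gap 85.6
 tipLean 4.06 bearing 45.0 tool y bearing 13.5
```

Request:
apply_moves([
  [1,[0.045,-0.027,0],0],
  [1,[0.09,-0.054,0],0],
  [1,[0.135,-0.081,0],0],
  [1,[0.18,-0.108,0],0],
])

```text
time: 5.18
tool_pos: [765.1, -450.5, 305.7]
tcp_rot: [174.1, 0.3, 103.4]
ft_force: [0.3, 1.2, 0.1]
finger_gap: 85.0
```

```bash
python3 -c "
from h import *
st()"
```

```text
t 5.17 pos [ 765.1 -450.5  305.7] rot [174.09   0.28 103.4 ] J [-35.5  63.8   1.3   4.6 110.7 -47.1] F [0.27 1.22 0.09] M [-0.046  0.125 -0.013] gap 85.0
 tipLean 5.91 bearing 10.7 tool y bearing 13.4
```

Request:
apply_moves([
  [0.7,[-0.015,0.045,-0.02],0.01],
  [0.7,[-0.03,0.09,-0.045],0.02],
  [0.7,[-0.045,0.135,-0.07],0.027],
  [0.7,[-0.06,0.175,-0.095],0.027],
  [0.7,[-0.069,0.192,-0.106],0.027],
])

```text
time: 5.8
tool_pos: [696.5, -257.5, 202.9]
tcp_rot: [173.8, 0.5, 104.9]
ft_force: [0.6, -0.6, 0.8]
finger_gap: 59.9
```

```bash
python3 - <<'E'
from fit import *
st()
p=optics.snapshot('wrist'); cv2.imwrite('pics/w1.png',p['color'])
s=optics.snapshot('scene')
for i,n in ((p,'w1o'),(s,'s1o')):
    v=i['color'].copy()
    cv2.polylines(v,[np.round(proj(i,pose([594.8,-270.9,np.radians(-30)]))).astype(int)],True,(0,0,255),1)
    for c in [(696.1,-258.5,148),(555,-176.9,148)]:
        cv2.circle(v,tuple(np.round(proj(i,c)[0]).astype(int)),3,(0,255,0),1)
    if n=='s1o': v=cv2.resize(v[140:320,180:380],None,fx=3,fy=3)
    cv2.imwrite(f'pics/{n}.png',v)
E
```

```text
t 5.8 pos [ 696.5 -257.5  202.9] rot [173.78   0.53 104.88] J [-26.   25.6  68.    3.7  81.3 -41.3] F [ 0.55 -0.58  0.83] M [0.018 0.041 0.028] gap 59.9
 tipLean 6.23 bearing 10.1 tool y bearing 14.9
```

View pics/w1o.png

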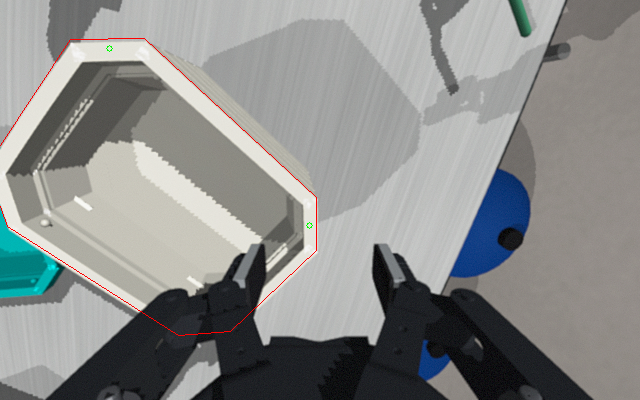

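View pics/s1o.png

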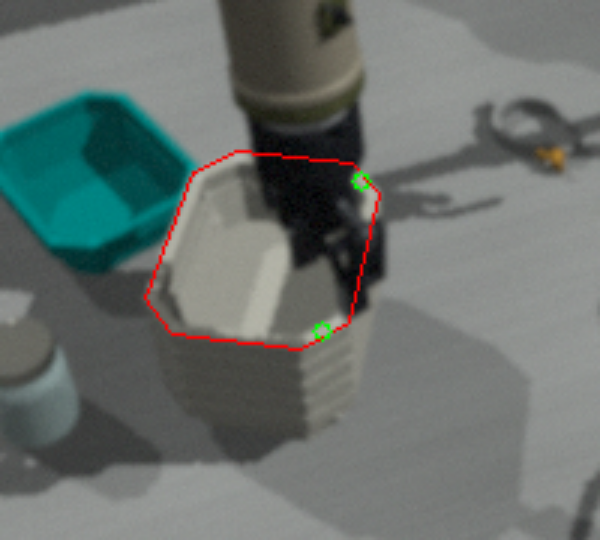

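Request:
apply_moves([
  [0.7,[0,-0.001,-0.03],0],
  [0.7,[0,-0.001,-0.058],0],
  [0.7,[0,-0.001,-0.058],0],
])

```text
time: 6.28
tool_pos: [689.1, -251.4, 133.2]
tcp_rot: [174.8, -0.4, 105.1]
ft_force: [0.9, -0.4, -0.3]
finger_gap: 59.6
```

```bash
python3 - <<'E'
from fit import *
st()
p=optics.snapshot('wrist'); cv2.imwrite('pics/w2.png',p['color'])
E
```

```text
t 6.28 pos [ 689.1 -251.4  133.2] rot [174.76  -0.39 105.09] J [-25.9  28.   72.2   3.8  76.1 -41.7] F [ 0.92 -0.41 -0.27] M [-0.021  0.047  0.019] gap 59.6
 tipLean 5.25 bearing 19.3 tool y bearing 15.1
```

View pics/w2.png

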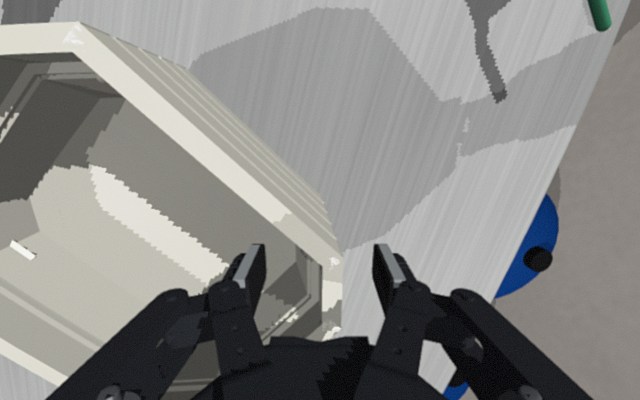

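Request:
apply_moves([
  [0.7,[0,0,0],0],
])

```text
time: 6.45
tool_pos: [691.8, -253.0, 138.7]
tcp_rot: [174.4, -0.1, 105.1]
ft_force: [-0.3, -0.1, 0.0]
finger_gap: 59.9
```

```bash
python3 - <<'E'
from fit import *
st();print(sense()['qd'])
E
```

```text
t 6.45 pos [ 691.8 -253.   138.7] rot [ 1.7442e+02 -1.1000e-01  1.0507e+02] J [-25.9  27.8  71.9   3.8  76.2 -41.7] F [-0.3  -0.07  0.04] M [-0.028  0.048 -0.02 ] gap 59.9
 tipLean 5.57 bearing 16.2 tool y bearing 15.1
[-0.03665102 -0.60904531 -0.96848142 -0.08674566  0.30113088  0.22520445]
```

Request:
apply_moves([
  [0.7,[0,0,0],0],
  [0.7,[0,0,0],0],
])

```text
time: 6.7
tool_pos: [692.7, -253.6, 140.7]
tcp_rot: [174.3, 0.0, 105.1]
ft_force: [0.3, -0.5, 0.1]
finger_gap: 59.7
```

```bash
python3 - <<'E'
from fit import *
st()
E
```

```text
t 6.7 pos [ 692.7 -253.6  140.7] rot [174.29   0.   105.06] J [-25.9  27.7  71.8   3.8  76.2 -41.7] F [ 0.31 -0.54  0.1 ] M [-0.015  0.051  0.038] gap 59.7
 tipLean 5.7 bearing 15.0 tool y bearing 15.1
```

Request:
apply_moves([
  [0.6,[0.0015,-0.0025,0.0015],0],
  [0.5,[0.003,-0.005,0.003],0],
  [0.5,[0.003,-0.005,0.003],0],
])

```text
time: 7.08
tool_pos: [695.9, -258.9, 143.9]
tcp_rot: [174.3, 0.0, 105.0]
ft_force: [-0.2, 0.0, 0.5]
finger_gap: 42.8
```

```bash
python3 - <<'E'
from fit import *
st()
p=optics.snapshot('wrist'); cv2.imwrite('pics/w3.png',p['color'])
E
```

```text
t 7.08 pos [ 695.9 -258.9  143.9] rot [1.7428e+02 2.0000e-02 1.0505e+02] J [-26.2  28.3  70.6   3.8  76.7 -41.9] F [-0.2   0.03  0.49] M [-0.008  0.076  0.01 ] gap 42.8
 tipLean 5.71 bearing 14.8 tool y bearing 15.0
```

View pics/w3.png

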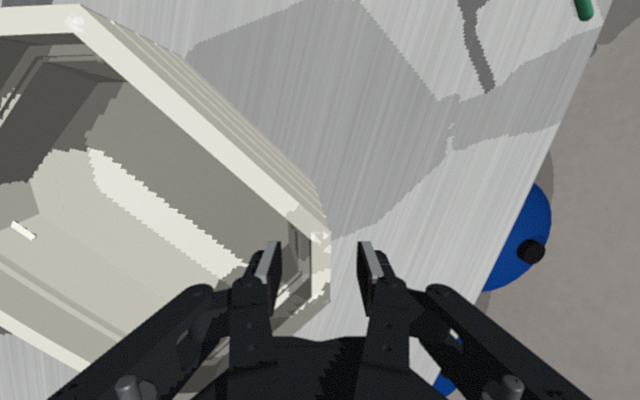

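Request:
apply_moves([
  [0.3,[0,0,0],0],
  [0.12,[0,0,0],0],
  [0,[0,0,0.001],0],
  [0,[0,0,0.002],0],
], grip_force=20)

```text
time: 7.62
tool_pos: [695.6, -258.8, 145.8]
tcp_rot: [174.3, 0.0, 105.0]
ft_force: [-1.3, -0.0, 0.5]
finger_gap: 9.9
```

```bash
python3 - <<'E'
from fit import *
st()
p=optics.snapshot('wrist'); cv2.imwrite('pics/w4.png',p['color'])
E
```

```text
t 7.62 pos [ 695.6 -258.8  145.8] rot [174.31   0.   105.05] J [-26.1  28.2  70.6   3.8  76.9 -41.9] F [-1.25 -0.03  0.5 ] M [-0.039  0.326  0.017] gap 9.9
 tipLean 5.69 bearing 15.0 tool y bearing 15.0
```

View pics/w4.png

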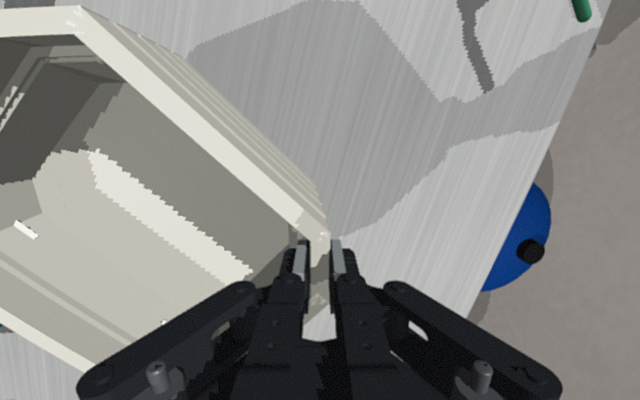

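Request:
apply_moves([
  [0,[0,0,0.002],0],
  [0,[-0.0005,0,0.004],0],
  [0,[-0.0005,0,0.006],0],
  [0,[-0.001,0,0.008],0],
  [0,[-0.001,0,0.008],0],
], grip_force=30)

```text
time: 8.3
tool_pos: [694.9, -258.8, 154.3]
tcp_rot: [174.3, 0.0, 105.0]
ft_force: [-0.4, 0.4, 0.7]
finger_gap: 9.4
```

```bash
python3 - <<'E'
from fit import *
st()
p=optics.snapshot('wrist'); s=optics.snapshot('scene')
v=cv2.resize(s['color'][150:310,190:350],None,fx=3.4,fy=3.4,interpolation=cv2.INTER_CUBIC); cv2.imwrite('pics/w5.png',cv2.resize(p['color'],(480,300))); cv2.imwrite('pics/s5.png',v)
E
```

```text
t 8.3 pos [ 694.9 -258.8  154.3] rot [1.7427e+02 2.0000e-02 1.0504e+02] J [-26.2  27.7  70.3   3.8  77.6 -41.9] F [-0.42  0.4   0.73] M [-0.052  0.163 -0.019] gap 9.4
 tipLean 5.72 bearing 14.8 tool y bearing 15.0
```

View pics/w5.png

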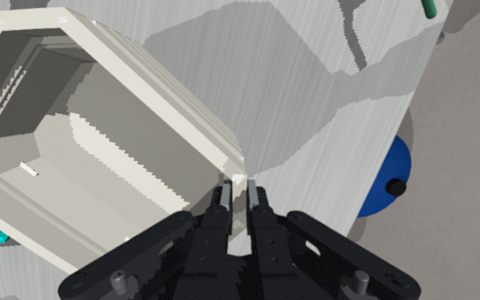

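View pics/s5.png

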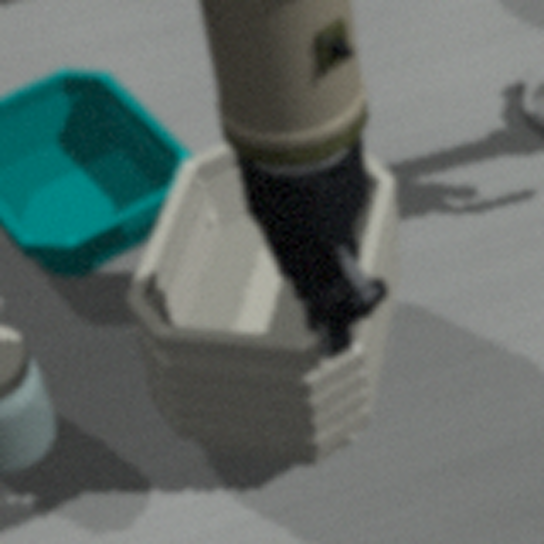

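Request:
apply_moves([
  [0,[0,0,0.002],0],
  [0,[-0.0005,0,0.004],0],
  [0,[-0.0005,0,0.006],0],
  [0,[-0.001,0,0.008],0],
  [0,[-0.001,0,0.008],0],
])

```text
time: 9.02
tool_pos: [694.1, -258.8, 162.6]
tcp_rot: [174.2, 0.0, 105.1]
ft_force: [0.5, 0.4, 0.0]
finger_gap: 9.1
```

```bash
python3 - <<'E'
from fit import *
st()
p=optics.snapshot('wrist'); s=optics.snapshot('scene')
def pose3(tilt,dz):
    # octagon top plane tilted about far shoulder, corner 0 up
    P=OCT; th=np.radians(-30); d=np.array([np.cos(np.radians(45)),np.sin(np.radians(45))])
    h=148+dz+tilt*((P@d)+101)
    R=np.array([[np.cos(th),-np.sin(th)],[np.sin(th),np.cos(th)]])
    return np.c_[P@R.T+[594.8-1,-270.9],h]
v=s['color'].copy();k=4
v=cv2.resize(v[150:310,190:350],None,fx=k,fy=k,interpolation=cv2.INTER_CUBIC)
for t,c in ((0,(0,0,255)),(0.09,(0,255,0))):
    q=(proj(s,pose3(t,0))-[190,150]+.5)*k
    cv2.polylines(v,[q.astype(int)],True,c,1)
cv2.imwrite('pics/s6.png',v[:600])
v=p['color'].copy()
for t,c in ((0,(0,0,255)),(0.09,(0,255,0))): cv2.polylines(v,[proj(p,pose3(t,0)).astype(int)],True,c,1)
cv2.imwrite('pics/w6.png',v)
E
```

```text
t 9.03 pos [ 694.1 -258.8  162.6] rot [1.7424e+02 4.0000e-02 1.0505e+02] J [-26.2  27.3  70.    3.8  78.3 -41.9] F [0.51 0.36 0.01] M [ 0.02  -0.018  0.037] gap 9.1
 tipLean 5.75 bearing 14.6 tool y bearing 15.1
```

View pics/w6.png

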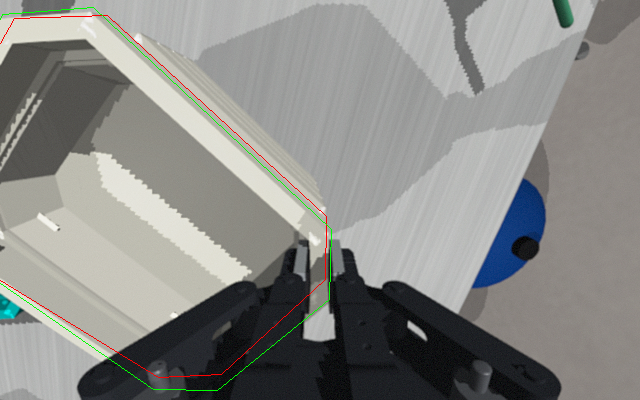

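View pics/s6.png

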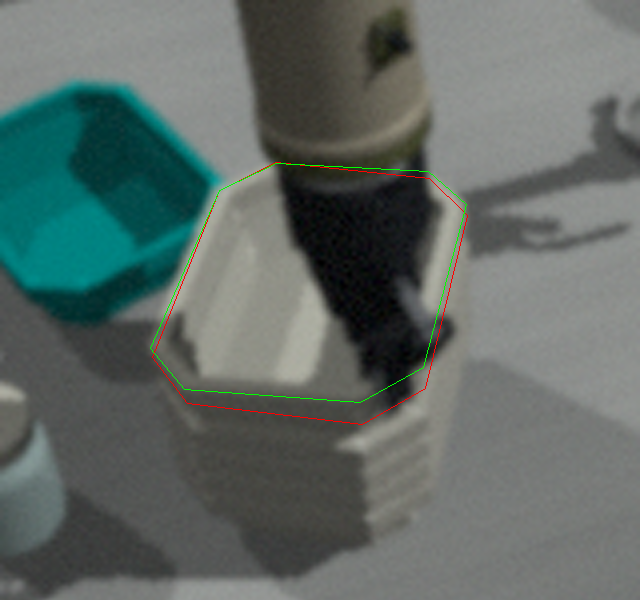

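Request:
apply_moves([
  [0,[0,0,0.001],0],
  [0,[0,0,0.003],0],
  [0,[0,0,0.007],0],
  [0,[0,0,0.012],0],
  [0,[0,0,0.017],0],
], grip_force=45)

```text
time: 9.75
tool_pos: [694.1, -258.9, 180.0]
tcp_rot: [174.2, 0.1, 105.1]
ft_force: [0.5, 0.5, -1.1]
finger_gap: 8.7
```

```bash
python3 - <<'E'
from fit import *
st()
s=optics.snapshot('scene')
v=cv2.resize(s['color'][140:310,190:350],None,fx=3.5,fy=3.5,interpolation=cv2.INTER_CUBIC); cv2.imwrite('pics/s7.png',v)
E
```

```text
t 9.75 pos [ 694.1 -258.9  180. ] rot [1.7424e+02 5.0000e-02 1.0505e+02] J [-26.2  26.7  69.    3.8  80.  -41.8] F [ 0.54  0.46 -1.09] M [-0.048  0.022 -0.005] gap 8.7
 tipLean 5.76 bearing 14.5 tool y bearing 15.1
```

View pics/s7.png

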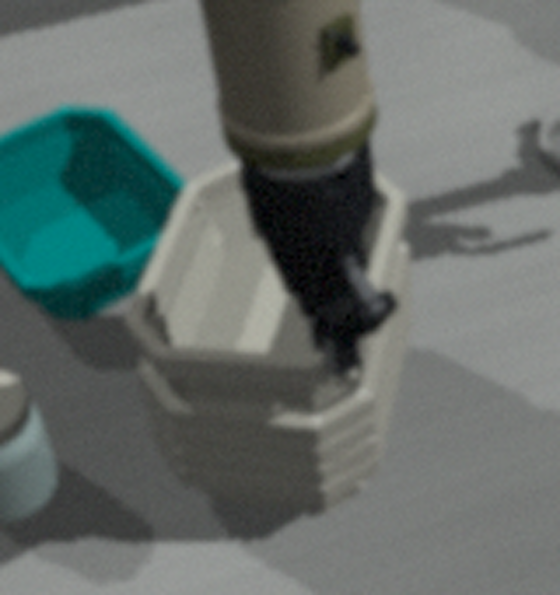

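Request:
apply_moves([
  [0,[0,0,0.01],0],
  [0,[0,0,0.025],0],
  [0,[0,0,0.045],0],
  [0,[0,0,0.06],0],
  [0,[0,0,0.07],0],
])

```text
time: 10.42
tool_pos: [695.0, -259.2, 253.2]
tcp_rot: [174.1, 0.2, 105.1]
ft_force: [0.2, 0.2, -0.3]
finger_gap: 8.7
```

Request:
apply_moves([
  [0,[0,0.005,0],-0.08],
  [0,[-0.005,0.015,0],-0.2],
  [0,[-0.01,0.03,0],-0.32],
  [0,[-0.015,0.045,0],-0.44],
  [0,[-0.02,0.06,0],-0.56],
])

```text
time: 11.05
tool_pos: [674.6, -198.8, 253.2]
tcp_rot: [174.1, 0.2, 72.7]
ft_force: [-0.1, 0.4, -0.5]
finger_gap: 8.7
```

```bash
python3 - <<'E'
from fit import *
st()
s=optics.snapshot('scene')
cv2.imwrite('pics/s8.png',s['color'])
E
```

```text
t 11.05 pos [ 674.6 -198.8  253.2] rot [1.7411e+02 1.7000e-01 7.2730e+01] J [-20.7  17.7  72.7   0.2  83.8  -3.4] F [-0.05  0.45 -0.52] M [ 0.002  0.046 -0.03 ] gap 8.7
 tipLean 5.88 bearing -19.0 tool y bearing -17.3
```

View pics/s8.png

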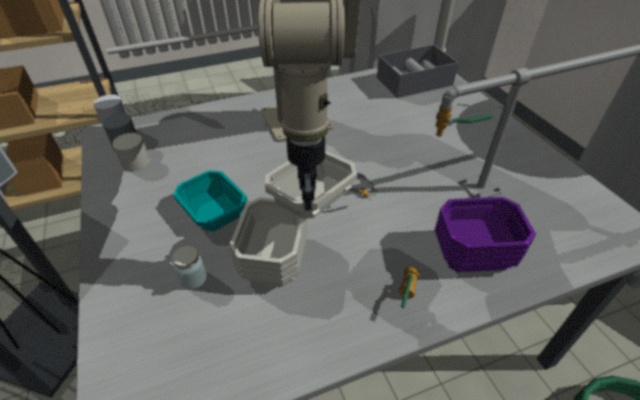

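Request:
apply_moves([
  [0,[-0.005,0.02,0],-0.12],
  [0,[-0.01,0.04,0],-0.28],
  [0,[-0.015,0.065,0],-0.44],
  [0,[-0.02,0.09,-0.005],-0.6],
  [0,[-0.025,0.11,-0.015],-0.76],
])

```text
time: 11.72
tool_pos: [649.8, -85.9, 239.0]
tcp_rot: [174.1, 0.1, 28.8]
ft_force: [0.2, -0.3, -0.9]
finger_gap: 8.5
```

Request:
apply_moves([
  [0,[-0.005,0.015,-0.01],-0.12],
  [0,[-0.015,0.03,-0.02],-0.23],
  [0,[-0.025,0.045,-0.03],-0.25],
  [0,[-0.035,0.055,-0.035],-0.25],
  [0,[-0.035,0.055,-0.035],-0.25],
])

```text
time: 12.35
tool_pos: [614.2, -30.5, 203.8]
tcp_rot: [174.1, 0.1, 14.6]
ft_force: [0.5, -0.1, -0.1]
finger_gap: 8.6
```

```bash
python3 - <<'E'
from fit import *
st()
s=optics.snapshot('scene'); t=optics.snapshot('top')
cv2.imwrite('pics/s9.png',s['color']);cv2.imwrite('pics/t9.png',t['color'])
E
```

```text
t 12.35 pos [614.2 -30.5 203.8] rot [1.7412e+02 1.1000e-01 1.4570e+01] J [-4.4  9.6 87.2 -5.7 81.5 71.8] F [ 0.49 -0.07 -0.06] M [-0.025  0.027 -0.   ] gap 8.6
 tipLean 5.88 bearing -76.5 tool y bearing -75.4
```

View pics/s9.png

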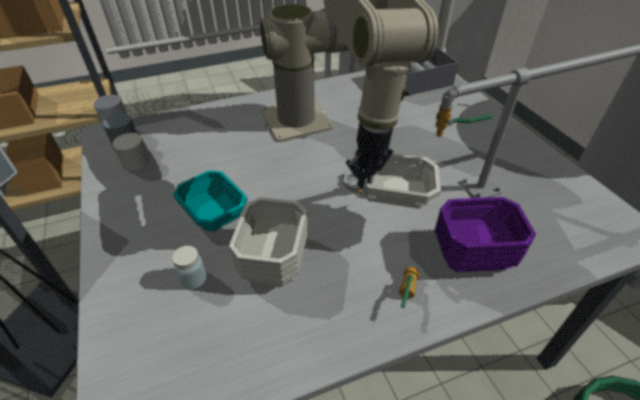

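View pics/t9.png

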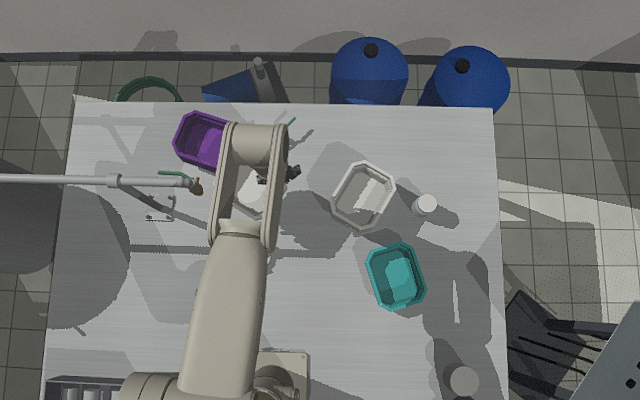

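```bash
python3 - <<'E'
from fit import *
s=optics.snapshot('scene');q=sense();t=optics.snapshot('top')
R=Ro.from_euler('xyz',q['tcp_rot'],degrees=True).as_matrix();P=q['tool_pos']
v=s['color'].copy();w=t['color'].copy()
for d in range(0,401,50):
    X=P-R[:,2]*d
    for im,V in((s,v),(t,w)):
        u=proj(im,X)[0]; cv2.circle(V,tuple(u.astype(int)),2,(0,0,255),-1); cv2.putText(V,str(d),tuple((u+[4,0]).astype(int)),0,.35,(255,0,0),1)
    print(d,X.round(0))
for X in [(565,198,z) for z in (249,300,335,370)]+[(564,y,370) for y in (190,250,300)]:
    for im,V in((s,v),(t,w)): cv2.circle(V,tuple(proj(im,X)[0].astype(int)),2,(0,255,0),-1)
cv2.imwrite('pics/s10.png',cv2.resize(v[0:220,300:520],None,fx=2.7,fy=2.7));cv2.imwrite('pics/t10.png',cv2.resize(w[100:260,90:310],None,fx=3.4,fy=3.4))
E
```

```text
0 [615. -32. 205.]
50 [614. -27. 255.]
100 [613. -22. 304.]
150 [611. -17. 354.]
200 [610. -12. 404.]
250 [609.  -6. 453.]
300 [608.  -1. 503.]
350 [606.   4. 553.]
400 [605.   9. 603.]
```

View pics/s10.png

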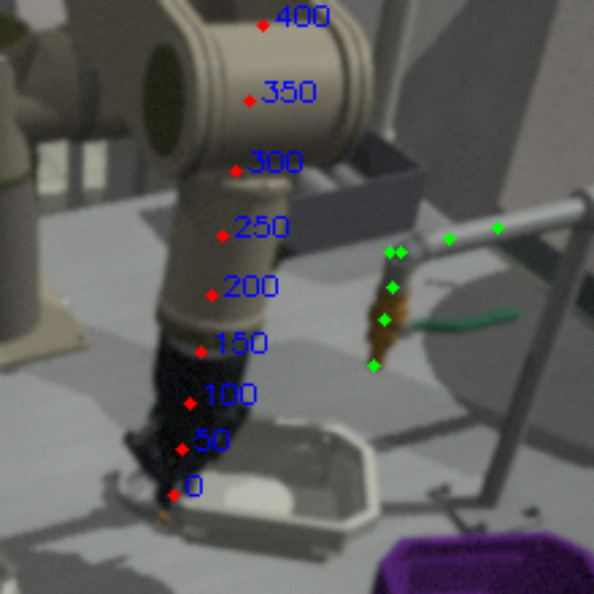

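View pics/t10.png

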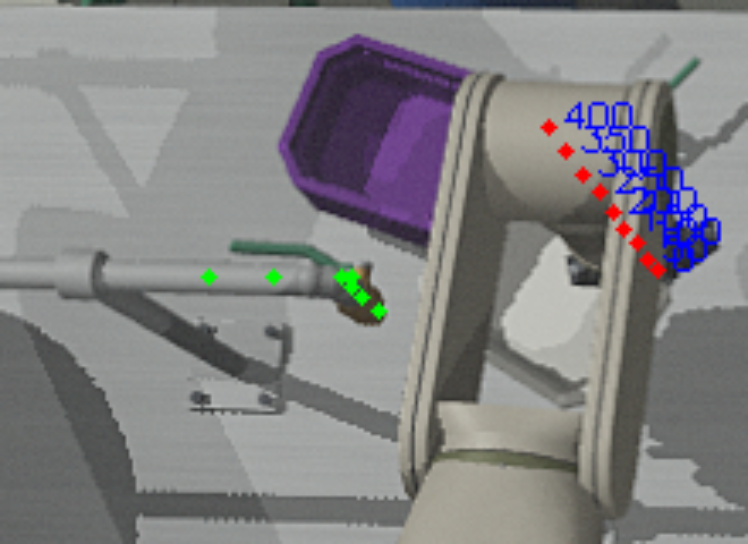

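Request:
apply_moves([
  [0,[-0.003,0.015,0],0],
  [0,[-0.008,0.04,0],0],
  [0,[-0.012,0.065,0],0],
  [0,[-0.015,0.08,0],0],
  [0,[-0.015,0.08,0],0],
])

```text
time: 13.18
tool_pos: [600.3, 49.6, 204.9]
tcp_rot: [174.1, -0.0, 14.5]
ft_force: [1.0, 1.0, -0.4]
finger_gap: 8.7
```

Request:
apply_moves([
  [0,[-0.001,0.008,0],0],
  [0,[-0.002,0.018,0],0],
  [0,[-0.004,0.028,0],0],
  [0,[-0.005,0.035,0],0],
  [0,[-0.005,0.035,0],0],
])

```text
time: 13.8
tool_pos: [595.2, 85.2, 204.9]
tcp_rot: [174.1, -0.0, 14.6]
ft_force: [0.0, -0.6, -0.7]
finger_gap: 8.7
```

```bash
python3 - <<'E'
from fit import *
import pickle
st()
s=optics.snapshot('scene'); t=optics.snapshot('top'); w=optics.snapshot('wrist'); pickle.dump((s,t,w),open('fin.pkl','wb'))
cv2.imwrite('pics/s11.png',cv2.resize(s['color'][40:220,330:530],None,fx=4,fy=3.33*1.2,interpolation=cv2.INTER_CUBIC)[:600]);cv2.imwrite('pics/t11.png',t['color']);cv2.imwrite('pics/w11.png',w['color'])
E
```

```text
t 13.8 pos [595.2  85.2 204.9] rot [ 1.7406e+02 -1.0000e-02  1.4600e+01] J [ 6.7  8.4 88.4 -5.9 82.4 82.9] F [ 0.03 -0.55 -0.69] M [-0.006  0.001  0.022] gap 8.7
 tipLean 5.93 bearing -75.4 tool y bearing -75.4
```

View pics/s11.png

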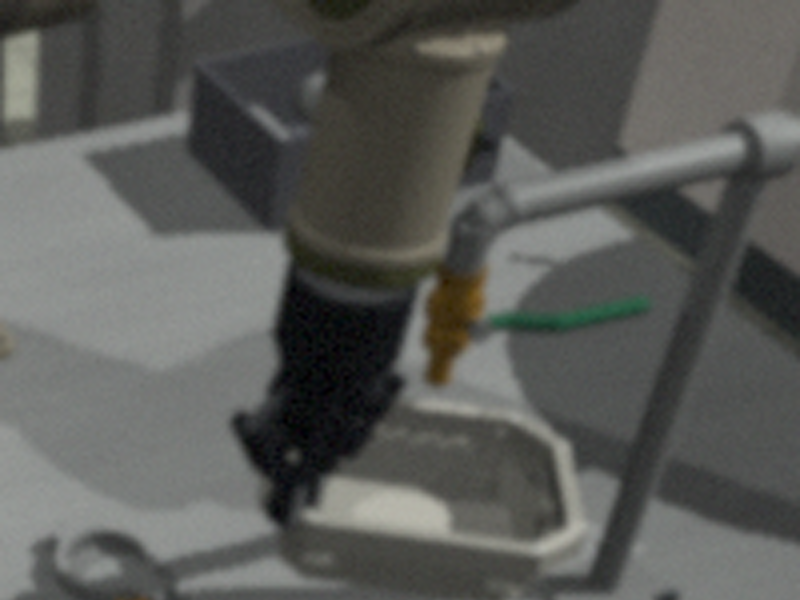

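View pics/w11.png

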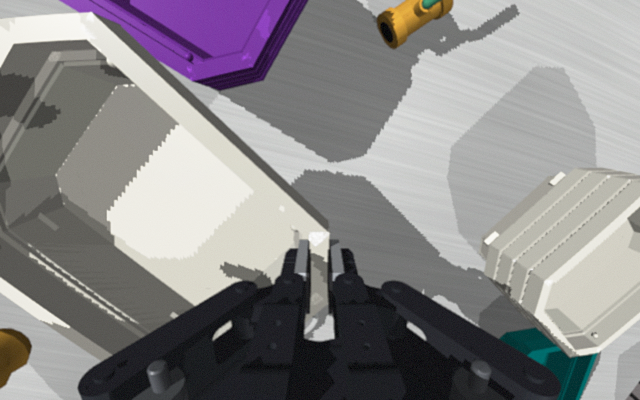

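View pics/t11.png

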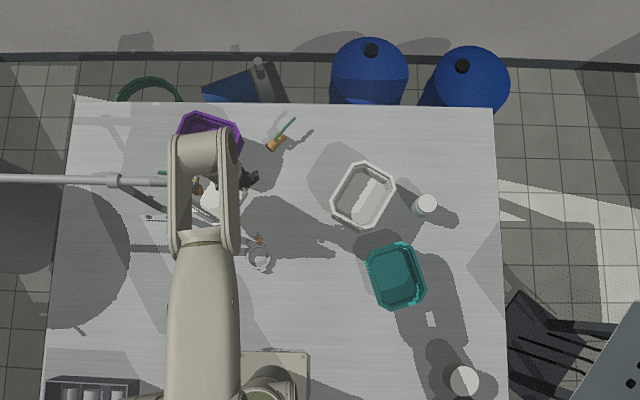

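```bash
python3 - <<'E'
from fit import *
import pickle
s,t,w=pickle.load(open('fin.pkl','rb'));q=sense()
R=Ro.from_euler('xyz',q['tcp_rot'],degrees=True).as_matrix();P=q['tool_pos']
c0=P-4*R[:,2]
y=R[:,1]  # outward along corner0 direction
print('y',y)
z=-R[:,2]
k=1/np.sqrt(2)
def traj(z,d):
    d=d-z*(d@z);d/=np.linalg.norm(d); n=np.cross(z,d)
    return np.c_[k*(d-n),k*(d+n),z]
def show(Rt,name):
    o=c0-Rt@np.array([81.5,61.5,60])
    rim=np.c_[OCT,np.full(8,60)]@Rt.T+o
    O=np.array([565,198,249]); print(name,'origin',o.round(1),'outlet in tray',(Rt.T@(O-o)).round(1),'tilt',np.arccos(Rt[2,2]).round(3))
    return rim
sv=s['color'].copy()
A=show(traj(z,y),'rigid'); B=show(traj(np.array([0,0,1.]),y),'level')
# extra droop
z2=z-0.05*y; z2/=np.linalg.norm(z2); C=show(traj(z2,y),'droop')
v=cv2.resize(s['color'][90:220,370:490],None,fx=5,fy=4.6,interpolation=cv2.INTER_CUBIC)
for r_,c in((A,(0,255,0)),(B,(0,0,255)),(C,(255,0,0))):
    cv2.polylines(v,[((proj(s,r_)-[370,90]+.5)*[5,4.6]).astype(int)],True,c,1)
cv2.imwrite('pics/s12.png',v)
v=w['color'].copy()
for r_,c in((A,(0,255,0)),(B,(0,0,255)),(C,(255,0,0))): cv2.polylines(v,[proj(w,r_).astype(int)],True,c,1)
cv2.imwrite('pics/w12.png',v)
E
```

```text
y [ 0.24976192 -0.96275008  0.1035918 ]
rigid origin [585.3 179.7 138.7] outlet in tray [  2.6 -18.6 112. ] tilt 0.104
level origin [583.6 186.2 148.9] outlet in tray [ -0.7 -22.  100.1] tilt 0.0
droop origin [586.2 176.2 134.1] outlet in tray [  4.6 -16.6 117.6] tilt 0.154
```

View pics/s12.png

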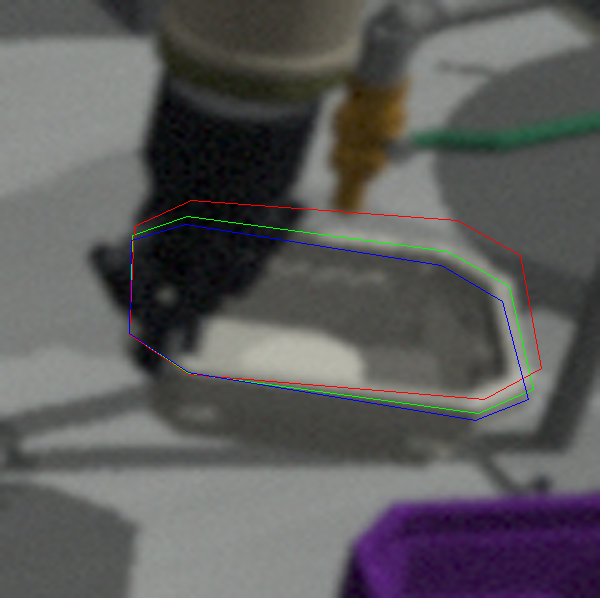

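View pics/w12.png

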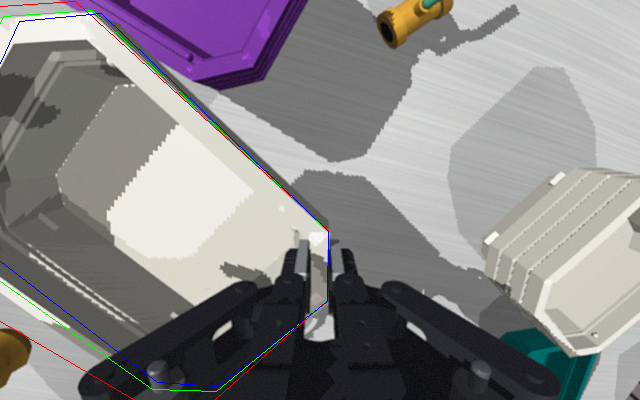

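Request:
apply_moves([
  [0,[-0.004,0.001,0.002],0],
  [0,[-0.01,0.003,0.005],0],
  [0,[-0.016,0.005,0.008],0],
  [0,[-0.018,0.005,0.008],0],
  [0,[-0.018,0.005,0.008],0],
])

```text
time: 14.58
tool_pos: [577.2, 89.4, 213.0]
tcp_rot: [174.0, -0.0, 14.6]
ft_force: [-0.3, -0.2, -1.7]
finger_gap: 8.8
```

Request:
apply_moves([
  [0,[0,0,0],0],
  [0,[0,0,0],0],
  [0,[0,0,0],0],
])

```text
time: 14.95
tool_pos: [577.3, 89.4, 212.9]
tcp_rot: [174.0, -0.0, 14.5]
ft_force: [-0.6, 0.3, -0.4]
finger_gap: 8.4
```

```bash
python3 - <<'E'
from fit import *
st();print(sense()['qd'].round(2))
s=optics.snapshot('scene'); t=optics.snapshot('top'); q=sense()
R=Ro.from_euler('xyz',q['tcp_rot'],degrees=True).as_matrix();P=q['tool_pos'];c0=P-4*R[:,2];z=-R[:,2];k=1/np.sqrt(2)
# fit droop (2 tilt dofs) to image not needed; overlay several
for e in(0,0.03):
    zz=z+e*R[:,1];zz/=np.linalg.norm(zz);d=R[:,1]-zz*(R[:,1]@zz);d/=np.linalg.norm(d);n=np.cross(zz,d);Rt=np.c_[k*(d-n),k*(d+n),zz]
    o=c0-Rt@np.array([81.5,61.5,60]);print(e,(Rt.T@(np.array([565,198,249])-o)).round(1),np.arccos(Rt[2,2]).round(3))
    rim=np.c_[OCT,np.full(8,60)]@Rt.T+o
    if e==0:v=cv2.resize(s['color'][90:220,370:490],None,fx=5,fy=4.6,interpolation=cv2.INTER_CUBIC)
    cv2.polylines(v,[((proj(s,rim)-[370,90]+.5)*[5,4.6]).astype(int)],True,(0,255,0) if e==0 else (0,0,255),1)
cv2.imwrite('pics/s13.png',v)
c=t['color'].copy()
cv2.polylines(c,[np.round(proj(t,pose([594.8,-270.9,np.radians(-30)],126))*8).astype(int)],True,(0,0,255),1,cv2.LINE_AA,3)
cv2.imwrite('pics/t13.png',cv2.resize(c[100:300,160:460],None,fx=2.6,fy=2.6))
E
```

```text
t 14.95 pos [577.3  89.4 212.9] rot [ 1.7405e+02 -1.0000e-02  1.4550e+01] J [ 7.3  5.5 90.6 -5.9 83.1 83.5] F [-0.61  0.27 -0.4 ] M [-0.013 -0.017 -0.011] gap 8.4
 tipLean 5.94 bearing -75.3 tool y bearing -75.5
[ 0.03 -0.16  0.04  0.04  0.1   0.04]
0 [ -2.9  -1.  103.1] 0.104
0.03 [-3.7 -1.9 99.9] 0.074
```

View pics/s13.png

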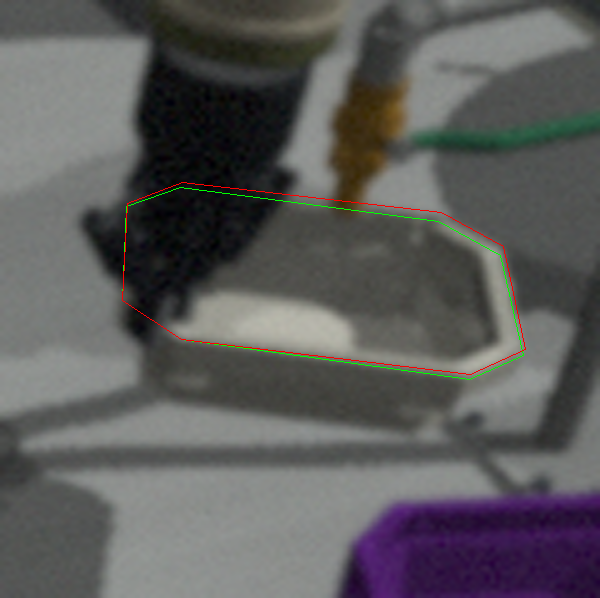

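View pics/t13.png

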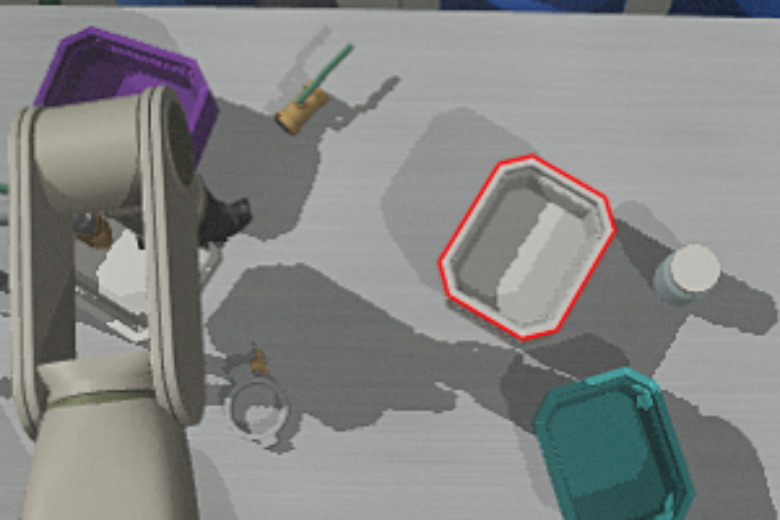

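```bash
python3 -c "
from h import *
print(hand_in())"
```

```text
the job is handed in; nothing more can be done
None
```

I took the top tray off the white pile, lifting one corner first, and handed the job in at about 15 s. The tray was held under the sampling valve's outlet. `hand_in()` gives no verdict, so what follows is from my own checks.

- **Method:** The moves only allow turning about the vertical. To get a tilted gripper, I pushed the arm against its reach limit until it leaned about 5.7°. I then pinched corner 0 and raised it about 18 mm while corner 2 stayed down. After that I lifted the tray clear, turned it and carried it to the valve.
- **Outlet position:** By my calculation the outlet was within 5 mm of the tray's middle and about 100 mm above its underside. The tray was still and touched nothing but the gripper in the images. Joint speeds were below 0.2°/s and the wrist force was near zero.
- **Rest of the pile:** It stood in its original place, with its outline matching the first fit. The jar, pipe clamp and spare valve showed no sign of having moved.
- **Tilt left at the end:** The tray was not quite level. It was off by about 0.07 to 0.10 rad, against the 0.15 rad allowed, because I kept the gripper's lean rather than trying to undo it.
- **Overshoot:** The arm overshot by about 10 mm once before the grasp. I corrected this before closing the fingers, and nothing was touched.

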